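# Hold the hinge leaf in line for its pin

### The arm

A 6-joint arm with a two-finger parallel gripper is mounted at the origin on a cart in front of the work surface, level with it; the furniture and walls round the work are solid. World frame = base frame: x ahead of the robot, y to its left, z up, the work surface at z = 0. Lengths are in mm, angles in rad, forces in N, time in s.
With the tool pointing down it reaches from about 275 to 750 mm from the base axis. Payload 10.2 kg.
Tool frame: the origin (TCP) lies at the very end of the fingers, on their centre line; the grasp point (between the pads) lies 19 mm behind it; x points along the fingers, y is the direction in which the jaws open and shut, and the axes are right-handed (so a half turn about x gives the same grasp; the last joint's range is limited). The gripper opens to 85 mm and grips with 20 to 120 N. Pads are 22 mm wide; open, the fingers measure 114 mm over their backs; the gripper's body (76 mm by 85 mm) begins 54 mm behind the grasp point. The pads swing forward as they close: fully open they stand 13 mm farther back than shut.
Start: joints at [1.019, 0.313, 1.498, -0, 1.331, -0.223], TCP at [169.539, 496.878, 231.294] pointing down, gripper open.
Joint ranges: [-2.94, 2.94], [-0.97, 2.17], [0.19, 2.56], [-1.23, 4.37], [0.02, 3.11], [-2.88, 2.88]. Speed limits (rad/s): [2.39, 2.39, 3.01, 3.14, 3.14, 3.14].

### API

Orientations are given as a 3x3 rotation matrix whose columns are the frame's x, y, z axes.
In Python, from station import arm gives the robot as it stands.
- The arm moves only by the shell command python3 -m creep 'ROWS' [FORCE]. ROWS is JSON, a list of rows, each a list of 3 entries, a list of its own where there are three numbers: the shift along the tool's x, y, z in m, then the turn about the tool's x in degrees, then the closure in counts, from 0 (fully open) to 255 (shut). In form: [[[x, y, z], turn, fingers], ...]. A call has 1 to 12 rows; each row is the pose to reach, as a shift and turn from the pose commanded when the call began, along the tool's axes at that moment; what a row does not reach only later rows make up. A row lasts 1/8 s, in which the tool goes at most 62.5 mm and 10.7 degrees, less where a joint would pass 70% of its speed; a pose out of reach is approached as far as the arm can. A call with a gripper value outside its range is refused whole. The fingers move at their own pace and stop on an object; FORCE is the grip in N (left out, the last holds). Time passes only in rows, so rows that repeat a pose let the fingers close. It gives the time, the measured TCP pose, the force and the opening at its end, in the units of the state.
- arm.read_state(): the state, without advancing time (a new reading comes with each control period).
- arm.snapshot(name): name is "scene" or "top"; returns the picture (400x640x3 uint8, red, green, blue); there is no depth.
- arm.camera_model(name): a dict with "fx", "fy", "cx", "cy" (pixels), "R" (3x3) and "t" (3): a world point X has camera coordinates R X + t. Camera axes: x right, y down, z forward; pixel columns grow to the right and rows downward; lengths in mm; the calibration is good to about 2 mm. A picture is of the moment at which its call begins. camera_model takes no time and is no camera call.
- arm.finish_job(): hands the job in, once; it reports no verdict.
The state is a dict: "t": time; "joints": joint angles; "dq": joint speeds; "effort": joint torques, N m; "tcp_pos": TCP position; "tool_rot": TCP orientation; "force": force on the tool from outside, world axes, zero at the start; "moment": the same for the moment, N m; "grip_width": finger opening in mm.
Only numpy, scipy, OpenCV 4.12 (cv2) and the standard library are available. Lean on these libraries where they do the work, as an engineer would, in place of code of your own. Each camera call takes 0.05 s, during which the arm holds its last target.

### The job

Hang the white pin caddy by its handle on the hook stand and let go of it, so that the hinge pins are at hand. Then lift the blue-topped hinge leaf out of its parking stand and lower it upright onto the jamb block, its knuckle between the two fixed knuckles and fully home in the white V saddle, so that the three holes line up for the pin. Finish while still gripping the leaf and pressing it gently down there, as a second person will push the pin in; leave the bottle, vial and timer where they are.

Things in the scene. Friction and masses are not known exactly. Their poses are not given: they have to be found in the camera images.
- hook: Fixed steel hook stand, z up, origin under the centre of its 80 x 80 x 12 mm base. From the top of a 14 mm square post there, a flat prong (12 mm wide, 8 mm thick) runs along the body's -x axis, its upper face at z = 140 mm. It ends in a red upturned lip, x = -97 to -105 mm, up to z = 155 mm, the highest point.
- hook_seat (a point): Point on the prong's upper face, 60 mm from the post axis (37 mm inside the lip), where the caddy's handle bar is best hung; same axes as the hook stand.
- caddy: Loose white open tray, 60 x 60 x 45 mm, 0.18 kg, holding four fixed brass pins (to z = 59 mm). Origin under its centre, z up. Stiff handle: 6 mm uprights at y = -28 and +28 mm carry an 8 mm round bar along y, centre at z = 112 mm; the window under it is 50 mm wide, 49 mm high. An orange grip block stands on mid-bar, z = 113 to 149 mm.
- caddy_bar (a point): Centre of the caddy's handle bar, 112 mm above the caddy's underside; axes of the caddy.
- caddy_grip (a point): Centre to grip on the orange block, 133 mm above the caddy's underside; axes of the caddy: the block is 12 mm thick along x, 18 mm along y.
- jamb: Fixed jamb block on a grey 80 x 116 mm foot, origin under its centre, z up. Two steel knuckles, 20 mm in diameter, 3 mm chamfers, lie along y, axis at z = 55 mm; gap between them y = -17 to +17 mm. In the gap a white V saddle open at the top: walls 60 degrees from level, tops at about x = -14 and +14, z = 60 mm. The leaf's knuckle, home in the V, has its hole in line.
- jamb_bore (a point): Centre of the gap on the common axis of the two fixed knuckles, 55 mm above the work surface; y is the axis of the holes, z up. The leaf's hole must come here.
- stand: Fixed grey parking stand, 64 x 112 mm foot, origin at the centre of its underside. Two slotted posts, 70 mm high, at y = -37 and +37 mm hold the leaf upright by its side edges; the leaf comes out straight up and is free when raised by 40 mm.
- leaf_bore (a point): Centre of the hole in the loose hinge leaf's knuckle (20 mm in diameter, 30 mm long, 3 mm chamfers); y along the hole, z up the leaf. The leaf (0.2 kg, both sides alike) is a plate 80 mm wide (y): aluminium, 8 mm thick (x), from 13 mm above this point; blue, 10 mm thick, from 58 to 100 mm. Parked, this point is 23 mm above the work surface.
- leaf_grip (a point): Centre to grip on the blue part of the leaf, 85 mm above the hole's centre and 15 mm below the top edge; 10 mm thick along x; axes of the leaf.
- dye_bottle: White bottle with a red cap, 34 mm in diameter, 67 mm high; leave alone. Origin at its underside.
- vial: Small glass vial with a grey-white cap, 23 mm in diameter, 51 mm high; leave alone. Origin at its underside.
- timer: White bench timer, 62 x 68 x 19 mm; leave alone. Origin at its underside.

How it is judged (in metres and radians):
On the way, in this order (a step that is already met when the one before it is completed fails the run):
1. the caddy hangs by its handle bar on the hook's prong, let go and still (x of caddy_bar in the frame of hook between -0.097 and -0.01 m and y of caddy_bar in the frame of hook between -0.025 and 0.025 m and z of caddy_bar in the frame of hook between 0.138 and 0.152 m and contact force between caddy and hook above 0.5 N and contact force between caddy and the arm below 0.05 N and angle between caddy_bar's own z axis and vertical below 0.3 rad and linear speed of caddy below 0.06 m/s), for 0.3 s.
2. the leaf's knuckle sits in the saddle, hole in line, gripped and pressed gently (x of leaf_bore in the frame of jamb_bore between -0.0025 and 0.0025 m and z of leaf_bore in the frame of jamb_bore between -0.0025 and 0.0025 m and y of leaf_bore in the frame of jamb_bore between -0.004 and 0.004 m and angle between the y axis of leaf_bore and the y axis of jamb_bore, either way round below 0.06 rad and angle between leaf_bore's own z axis and vertical below 0.12 rad and contact force between the fingers and leaf above 3 N and contact force between leaf and jamb between 1 and 40 N), for 0.2 s.
At the end, for the whole second after the job is handed in: Caddy hangs by its bar on the prong (25 mm of its centre line, under 0.3 rad tilt), at rest, released. Leaf hole in line with the fixed holes: 2.5 mm across, 4 mm along the axis, 0.06 rad; leaf upright within 0.12 rad, gripped (over 3 N), pressing on the jamb block with 1 to 40 N (all of step 1 and all of step 2); the arm keeps its last pose, push and grip.
It fails at once if the bottle, vial or timer is moved by more than 30 mm (distance of any of dye_bottle, vial, timer from where it was at the start of the episode above 0.03 m).
It fails at once if the leaf is rammed against the jamb block (over 80 N) (contact force between leaf and jamb above 80 N).
It also fails if it takes over 48 s, if anything falls off the work surface, if the arm or the gripper's body presses on something with over 40 N, if the wrist force passes 120 N, or if a joint passes its speed limit or range.

## Working session

There is one attempt and no reset: what is moved stays moved. The work goes in short steps, Python scripts to look and compute and a shell command to move; the robot and the scene stay as the last step left them, time stands still between calls to the robot, and variables do not carry over. Pictures are saved under pics/ and viewed, and the job is handed in when it is done.

```bash
mkdir -p pics; ls
python3 - <<'E'
from station import arm
import cv2,numpy as np
s=arm.read_state();print(s)
for n in("scene","top"):
    im=arm.snapshot(n);cv2.imwrite(f"pics/{n}0.png",im[:,:,::-1]);m=arm.camera_model(n);print(n,m, -np.array(m["R"]).T@np.array(m["t"]))
E
```

```text
pics
{'t': 0.0, 'joints': array([ 1.01859241e+00,  3.13446336e-01,  1.49844335e+00,  3.18730536e-05,
        1.33101396e+00, -2.23401649e-01]), 'dq': array([ 0.00054769, -0.00045423,  0.00093174,  0.00091318, -0.00197743,
       -0.00085414]), 'effort': array([ 7.38417675e-04, -4.12270153e+01, -2.59740865e+01, -1.47239180e-04,
        4.20306606e-03, -4.76114474e-05]), 'tcp_pos': array([169.39175639, 496.64602084, 230.734598  ]), 'tool_rot': array([[-7.14058956e-04,  3.22916423e-01,  9.46427215e-01],
       [-1.09989750e-03,  9.46426630e-01, -3.22917054e-01],
       [-9.99999140e-01, -1.27155474e-03, -3.20629446e-04]]), 'force': array([-0.17200797, -0.49574698,  0.61110952]), 'moment': array([ 0.01787455,  0.02825121, -0.04130544]), 'grip_width': 84.995515479361}
scene {'fx': 510.1626667845653, 'fy': 510.1626667845653, 'cx': 314.39856947984254, 'cy': 200.57776910911267, 'R': array([[ 0.79877646, -0.60115767, -0.02378284],
       [-0.30800891, -0.3746639 , -0.87450413],
       [ 0.51680429,  0.70585864, -0.48443463]]), 't': array([-403.45253505,  298.47605994, 1071.19834677])} [-139.39823068 -886.82498376  770.34887289]
top {'fx': 377.1249810394868, 'fy': 377.1249810394868, 'cx': 323.37738309242616, 'cy': 200.75196226664642, 'R': array([[-0.01176732, -0.99952579, -0.02845574],
       [-0.99180783,  0.01528696, -0.12682091],
       [ 0.12719577,  0.02673028, -0.99151739]]), 't': array([  71.60611218,  542.16448273, 1201.27015139])} [ 385.76911225   31.17381942 1261.875637  ]
```

View pics/scene0.png

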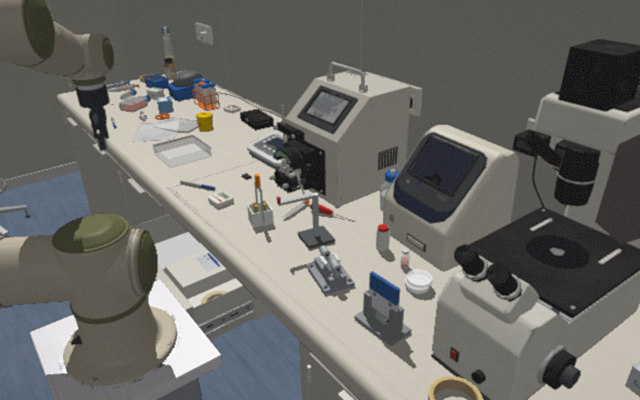

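View pics/top0.png

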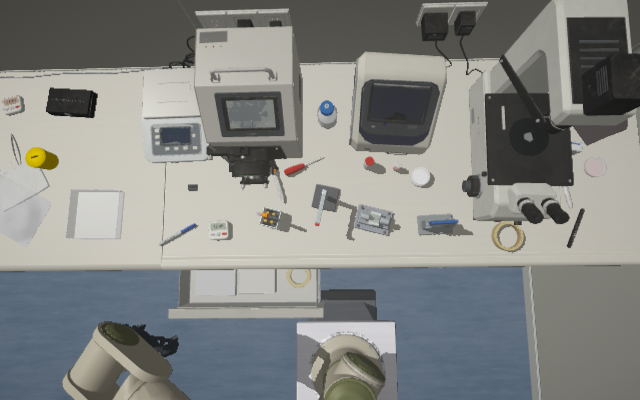

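Run:
```python
import cv2
a=cv2.imread("pics/scene0.png")
cv2.imwrite("pics/s1.png",cv2.resize(a[165:255,235:345],None,fx=7,fy=6.5,interpolation=cv2.INTER_CUBIC)[:585,:770])
cv2.imwrite("pics/s2.png",cv2.resize(a[240:350,300:420],None,fx=5,fy=5,interpolation=cv2.INTER_CUBIC))
a=cv2.imread("pics/top0.png")
cv2.imwrite("pics/t1.png",cv2.resize(a[180:240,250:345],None,fx=8,fy=8,interpolation=cv2.INTER_CUBIC))
cv2.imwrite("pics/t2.png",cv2.resize(a[195:245,350:465],None,fx=6,fy=6,interpolation=cv2.INTER_CUBIC))
```

```text
(no output)
```

View pics/s1.png

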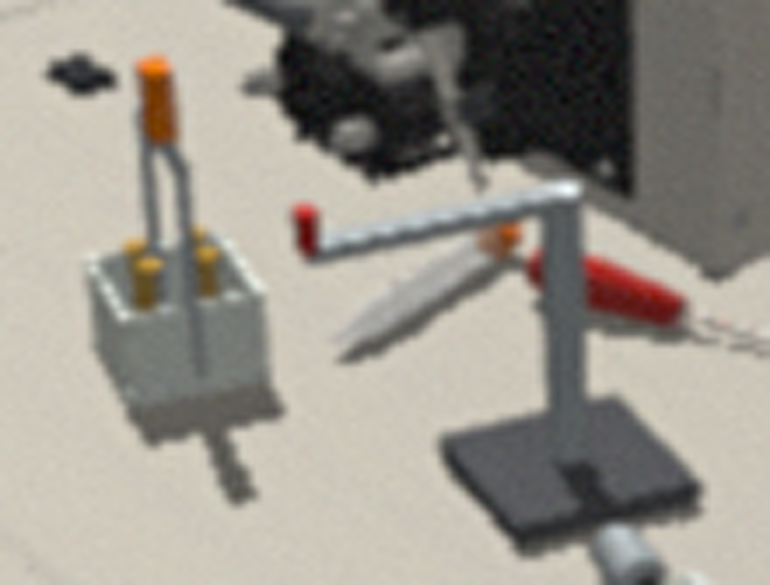

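View pics/s2.png

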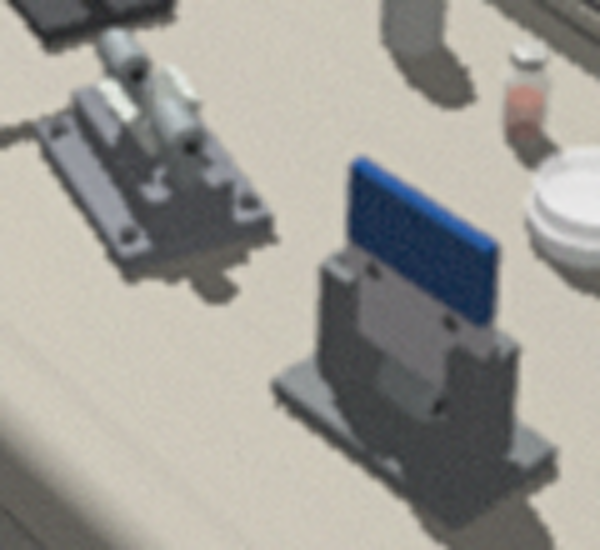

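View pics/t1.png

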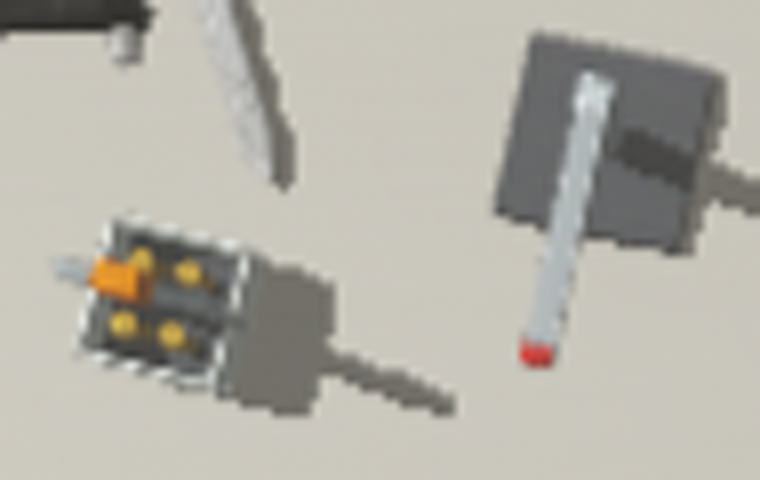

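View pics/t2.png

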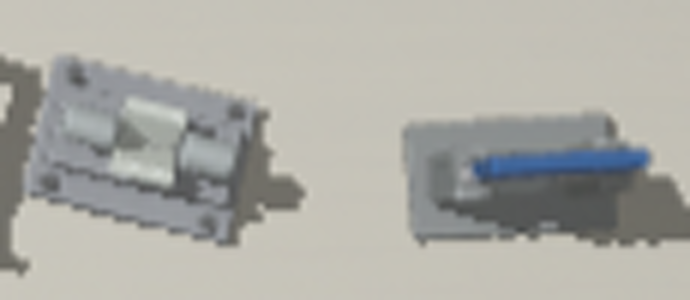

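```bash
cat > h.py <<'E'
import numpy as np,cv2
from station import arm
from scipy.optimize import least_squares
C={n:arm.camera_model(n) for n in("scene","top")}
def proj(n,X):
    m=C[n];c=np.atleast_2d(X)@np.array(m["R"]).T+np.array(m["t"])
    return np.c_[m["fx"]*c[:,0]/c[:,2]+m["cx"],m["fy"]*c[:,1]/c[:,2]+m["cy"]]
def W(p,L,z0=0):
    L=np.atleast_2d(np.array(L,float));c,s=np.cos(p[2]),np.sin(p[2])
    return np.c_[p[0]+c*L[:,0]-s*L[:,1],p[1]+s*L[:,0]+c*L[:,1],L[:,2]+z0]
def fit(obs,p0):
    def f(p): return np.concatenate([(proj(n,W(p,L))-uv).ravel() for n,L,uv in obs])
    r=least_squares(f,p0,loss="soft_l1",x_scale=[10,10,.1]); return r.x,f(r.x).reshape(-1,2)
crop={"s1":("scene",235,165,7,6.5),"s2":("scene",300,240,5,5),"t1":("top",250,180,8,8),"t2":("top",350,195,6,6)}
def o(k,u,v,L):
    n,x,y,a,b=crop[k]; return (n,L,np.array([x+(u+.5)/a-.5,y+(v+.5)/b-.5]))
E
cat > f.py <<'E'
from h import *
cad=[o("t1",115,218,[30,30,45]),o("t1",255,255,[30,-30,45]),o("t1",220,392,[-30,-30,45]),o("t1",82,350,[-30,30,45]),
 o("s1",90,262,[-30,30,45]),o("s1",266,290,[30,-30,45]),o("s1",133,322,[-30,-30,45]),o("s1",155,65,[0,0,149]),o("s1",198,378,[0,-30,5])]
hook=[o("t1",532,35,[40,40,12]),o("t1",722,72,[40,-40,12]),o("t1",690,250,[-40,-40,12]),o("t1",497,210,[-40,40,12]),
 o("t1",537,350,[-101,0,155]),o("t1",593,85,[0,0,140]),o("s1",443,445,[-40,40,12]),o("s1",615,400,[40,40,12]),o("s1",700,487,[40,-40,12]),o("s1",520,528,[-40,-40,12]),o("s1",305,207,[-101,0,155]),o("s1",568,190,[0,0,140])]
jamb=[o("t2",128,97,[14,17,60]),o("t2",185,112,[14,-17,60]),o("t2",168,188,[-14,-17,60]),o("t2",110,172,[-14,17,60]),
 o("t2",55,55,[40,58,10]),o("t2",262,108,[40,-58,10]),o("t2",235,240,[-40,-58,10]),o("t2",28,195,[-40,58,10]),
 o("s2",35,125,[-40,58,10]),o("s2",128,265,[-40,-58,10]),o("s2",272,218,[40,-58,10])]
leaf=[o("t2",478,168,[0,40,123]),o("t2",648,157,[0,-40,123]),o("s2",360,160,[0,40,123]),o("s2",495,243,[0,-40,123]),o("s2",350,240,[-5,40,81]),o("s2",488,325,[-5,-40,81])]
stand=[o("t2",405,125,[32,56,10]),o("t2",605,113,[32,-56,10]),o("t2",608,237,[-32,-56,10]),o("t2",420,240,[-32,56,10])]
P={}
for n,b,p0 in(("caddy",cad,[340,150,-.2]),("hook",hook,[400,20,-.2]),("jamb",jamb,[330,-100,-.2]),("leaf",leaf,[330,-250,0]),("stand",stand,[330,-250,0])):
    p,r=fit(b,p0);P[n]=p;print(n,p.round(3));print(r.round(1).tolist())
np.save("P.npy",P,allow_pickle=True)
E
python3 f.py
```

```text
caddy [ 4.89267e+02  2.37681e+02 -2.63000e-01]
[[-0.2, -0.3], [-0.0, -0.5], [-0.5, 0.3], [-1.0, 1.0], [-0.2, -0.1], [0.6, 0.7], [-0.7, 0.2], [0.5, 0.3], [1.2, 1.4]]
hook [ 5.57002e+02  5.83390e+01 -2.32000e-01]
[[0.2, -0.5], [-0.3, -0.1], [-1.4, 0.9], [-0.7, 0.7], [-0.0, 0.9], [0.6, 1.5], [-0.3, -1.5], [1.4, -1.2], [1.6, -0.6], [0.1, 0.4], [0.8, 0.6], [-0.1, 0.1]]
jamb [ 4.80447e+02 -9.89770e+01 -2.55000e-01]
[[-0.5, 2.2], [0.4, 2.3], [1.3, -1.9], [0.5, -1.7], [-0.0, 0.2], [-0.4, -0.4], [-1.2, 1.1], [-1.1, 0.2], [0.0, 0.4], [-0.2, -0.5], [2.0, 0.1]]
leaf [ 4.64038e+02 -2.99037e+02  4.60000e-02]
[[1.4, -0.4], [-0.2, -0.2], [-0.5, -1.4], [1.2, 0.2], [-0.8, -0.5], [-0.3, 1.3]]
stand [ 4.62439e+02 -3.00165e+02  2.60000e-02]
[[-0.4, -0.1], [0.4, 0.6], [1.5, -0.7], [-1.5, 0.2]]
```

```bash
cat > ov.py <<'E'
from h import *
import sys
def box(x0,x1,y0,y1,z0,z1):
    v=[[x,y,z] for x in(x0,x1) for y in(y0,y1) for z in(z0,z1)]
    return [(v[i],v[j]) for i in range(8) for j in range(i+1,8) if bin(i^j).count("1")==1]
M={"caddy":box(-30,30,-30,30,0,45)+box(-6,6,-9,9,113,149)+[([0,-28,45],[0,-28,112]),([0,28,45],[0,28,112]),([0,28,112],[0,-28,112])],
"hook":box(-40,40,-40,40,0,12)+box(-97,7,-6,6,132,140)+box(-105,-97,-6,6,132,155),
"jamb":box(-40,40,-58,58,0,10)+box(-14,14,-17,17,60,60)+box(-10,10,17,45,45,65)+box(-10,10,-45,-17,45,65),
"leaf":box(-5,5,-40,40,81,123)+box(-10,10,-15,15,13,33)}
def draw(img,n,P,roi,k,out):
    x,y,w,h=roi;a=cv2.resize(img[y:y+h,x:x+w],None,fx=k,fy=k,interpolation=cv2.INTER_CUBIC)
    for o_,c in zip(P,[(0,255,0),(0,0,255),(255,0,255),(0,255,255)]):
        for p,q in M[o_]:
            uv=(proj(n,W(P[o_],[p,q]))-[x,y]+.5)*k-.5
            cv2.line(a,*[tuple(int(t) for t in e.round()) for e in uv],c,1,cv2.LINE_AA)
    cv2.imwrite(out,a)
E
python3 - <<'E'
from ov import *
P=np.load("P.npy",allow_pickle=True).item();P.pop("stand")
draw(cv2.imread("pics/scene0.png"),"scene",P,(240,170,180,170),4-.5,"pics/o1.png")
draw(cv2.imread("pics/top0.png"),"top",P,(250,180,215,70),3.7,"pics/o2.png")
E
```

```text
(no output)
```

View pics/o1.png

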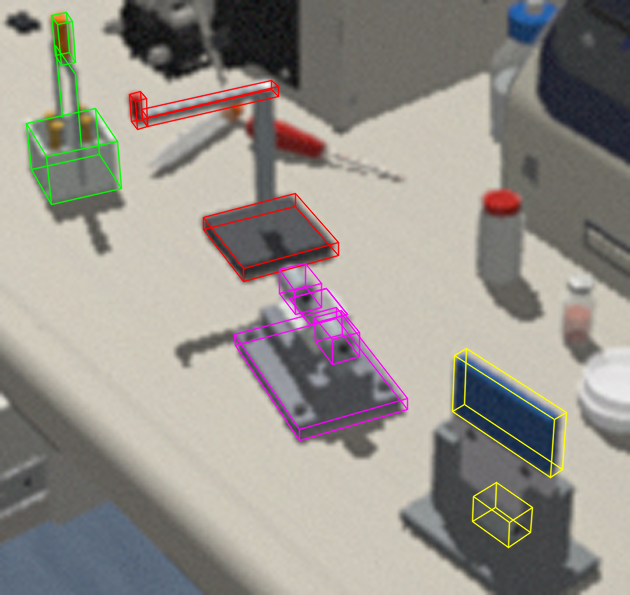

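View pics/o2.png

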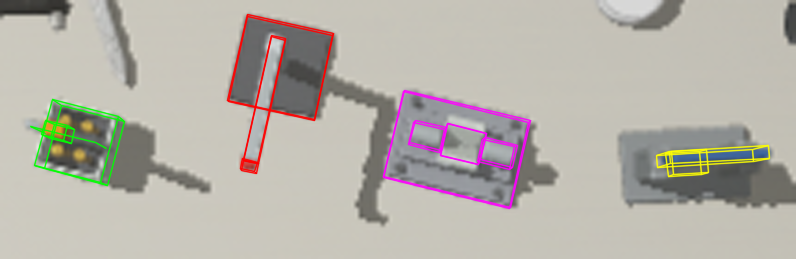

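```bash
cat >> h.py <<'E'
def goto(x,y,z,yaw):
    "tool shift (m) and turn (deg) to TCP xyz with jaw axis at world yaw"
    s=arm.read_state();R=s["tool_rot"];d=R.T@(np.array([x,y,z])-s["tcp_pos"])/1000
    cur=np.arctan2(R[1,1],R[0,1]);t=-np.degrees(yaw-cur);t=(t+90)%180-90
    print("t",s["t"],"tcp",s["tcp_pos"].round(1),"yaw",round(np.degrees(cur),1),"f",s["force"].round(1),"w",round(s["grip_width"],1),"j",s["joints"].round(2))
    print("shift",d.round(4),"turn",round(t,1))
P=np.load("P.npy",allow_pickle=True).item()
E
python3 - <<'E'
from h import *
p=P["caddy"];goto(p[0],p[1],230,p[2])
print(p)
E
```

```text
t 0.1 tcp [169.4 496.7 230.8] yaw 71.2 f [ 0.1 -1.2  0.5] w 85.1 j [ 1.02  0.31  1.5   0.    1.33 -0.22]
shift [ 0.0008 -0.1419  0.3864] turn 86.2
[ 4.89266685e+02  2.37681069e+02 -2.63135971e-01]
```

```bash
python3 -m creep '[[[0,-0.006,0.017],4,0],[[0,-0.02,0.055],13,0],[[0,-0.035,0.095],22,0],[[0,-0.05,0.136],31,0],[[0,-0.065,0.177],40,0],[[0,-0.08,0.218],49,0],[[0,-0.095,0.259],58,0],[[0,-0.11,0.3],67,0],[[0,-0.124,0.338],76,0],[[0,-0.136,0.37],84,0],[[0.001,-0.142,0.386],86.2,0],[[0.001,-0.142,0.386],86.2,0]]'
python3 - <<'E'
from ov import *
p=P["caddy"];goto(p[0],p[1],150,p[2])
P.pop("stand")
for n,r in(("scene",(220,120,140,120)),("top",(220,140,140,100))):
    im=arm.snapshot(n);cv2.imwrite(f"pics/{n}1.png",im[:,:,::-1]);draw(im[:,:,::-1].copy(),n,P,r,5,f"pics/{n}1z.png")
E
```

```text
t: 1.6
tcp_pos: [489.2, 237.1, 230.0]
tool_rot: [[-0.001, 0.966, -0.26], [-0.0, -0.26, -0.966], [-1.0, -0.001, 0.0]]
force: [-0.5, 0.5, 0.7]
grip_width: 85.8
t 1.6 tcp [489.2 237.1 230. ] yaw -15.1 f [-0.5  0.5  0.7] w 85.8 j [0.24 0.36 1.44 0.   1.34 0.5 ]
shift [ 0.08   -0.     -0.0006] turn 0.0
```

View pics/scene1z.png

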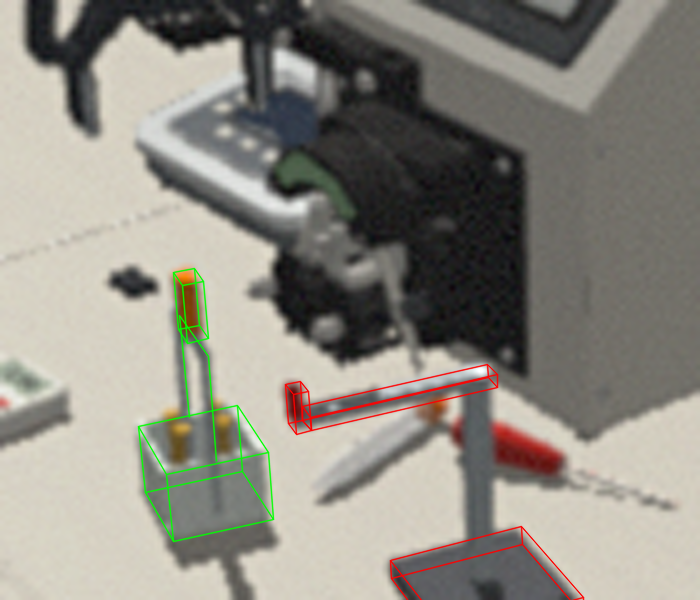

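View pics/top1z.png

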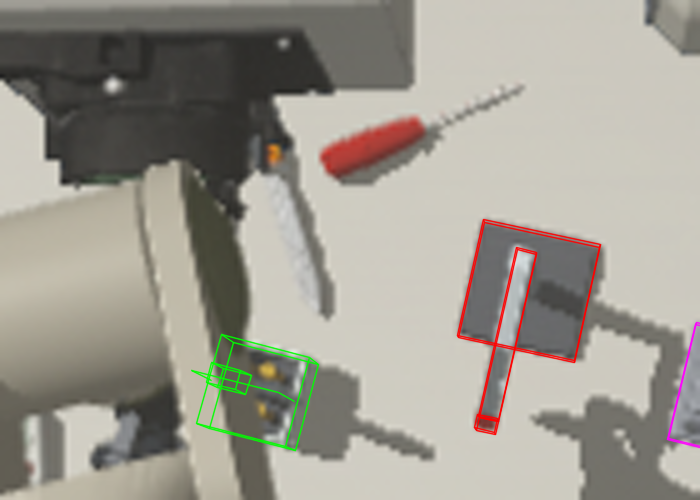

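```bash
python3 -m creep '[[[0.02,0,0],0,40],[[0.05,0,0],0,80],[[0.08,0,0],0,110],[[0.1,0,0],0,120],[[0.114,0,0],0,120],[[0.114,0,0],0,120],[[0.114,0,0],0,120]]'
python3 - <<'E'
from ov import *
p=P["caddy"];goto(p[0],p[1],115,p[2])
P={"caddy":p}
for n,r in(("scene",(230,150,60,90)),("top",(230,190,80,60))):
    im=arm.snapshot(n);cv2.imwrite(f"pics/{n}2.png",im[:,:,::-1]);draw(im[:,:,::-1].copy(),n,{},r,6,f"pics/{n}2z.png")
E
```

```text
t: 2.58
tcp_pos: [489.3, 238.2, 117.2]
tool_rot: [[0.001, 0.966, -0.259], [0.0, -0.259, -0.966], [-1.0, 0.001, -0.001]]
force: [-0.3, -0.3, 0.5]
grip_width: 45.1
t 2.575 tcp [489.3 238.2 117.2] yaw -15.0 f [-0.3 -0.3  0.5] w 45.1 j [0.24 0.47 1.59 0.   1.08 0.5 ]
shift [0.0022 0.0001 0.0005] turn 0.1
```

View pics/scene2z.png

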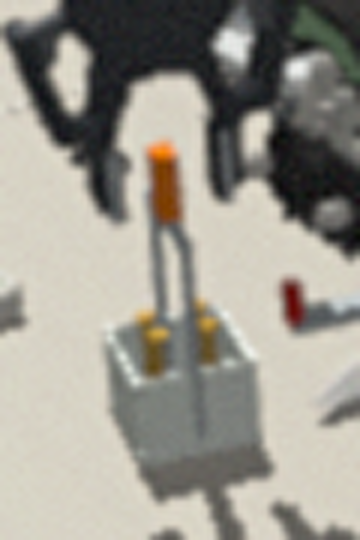

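View pics/top2z.png

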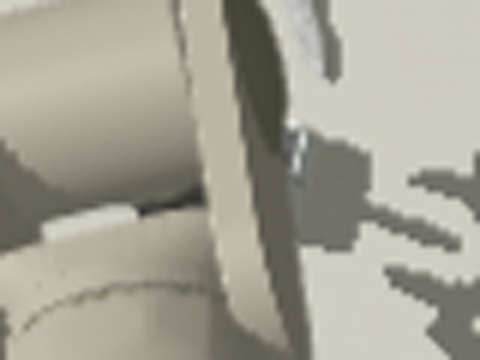

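```bash
python3 -m creep '[[[0.002,-0.002,0.0],0,120],[[0.002,-0.002,0.0],0,160],[[0.002,-0.002,0],0,190],[[0.002,-0.002,0],0,230],[[0.002,-0.002,0],0,255],[[0.002,-0.002,0],0,255],[[0.002,-0.002,0],0,255],[[0.002,-0.002,0],0,255]]' 60
python3 - <<'E'
from ov import *
p=P["caddy"];goto(p[0],p[1],115,p[2])
for n,r in(("scene",(230,150,60,90)),):
    im=arm.snapshot(n);cv2.imwrite(f"pics/{n}3.png",im[:,:,::-1]);draw(im[:,:,::-1].copy(),n,{},r,6,f"pics/{n}3z.png")
E
```

```text
t: 3.68
tcp_pos: [487.0, 238.3, 114.2]
tool_rot: [[-0.0, 0.966, -0.259], [-0.0, -0.259, -0.966], [-1.0, -0.0, 0.0]]
force: [0.2, -1.0, -0.2]
grip_width: 11.3
t 3.675 tcp [487.  238.3 114.2] yaw -15.0 f [ 0.2 -1.  -0.2] w 11.3 j [ 0.24  0.47  1.6  -0.    1.08  0.5 ]
shift [-0.0008  0.0023  0.0001] turn 0.0
```

View pics/scene3z.png

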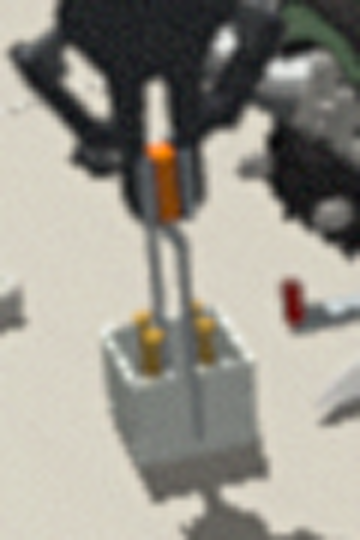

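```bash
python3 -m creep '[[[-0.006,0,0],0,255],[[-0.02,0,0],0,255],[[-0.04,0,0],0,255],[[-0.056,0,0],0,255],[[-0.058,0,0],0,255]]'
python3 - <<'E'
from h import *
goto(402,94,172,P["hook"][2]);goto(404,94,172,P["hook"][2])
E
```

```text
t: 4.35
tcp_pos: [487.6, 238.5, 173.7]
tool_rot: [[0.002, 0.966, -0.259], [0.001, -0.259, -0.966], [-1.0, 0.002, -0.001]]
force: [-0.1, 0.4, -2.1]
grip_width: 11.2
t 4.35 tcp [487.6 238.5 173.7] yaw -15.0 f [-0.1  0.4 -2.1] w 11.2 j [0.24 0.4  1.53 0.   1.21 0.5 ]
shift [ 0.0014 -0.0451  0.1617] turn -1.8
t 4.35 tcp [487.6 238.5 173.7] yaw -15.0 f [-0.1  0.4 -2.1] w 11.2 j [0.24 0.4  1.53 0.   1.21 0.5 ]
shift [ 0.0014 -0.0432  0.1612] turn -1.8
```

```bash
python3 -m creep '[[[0,-0.008,0.005],0,255],[[0,-0.022,0.02],0,255],[[0,-0.034,0.045],-0.5,255],[[0,-0.043,0.075],-1,255],[[0,-0.044,0.105],-1.8,255],[[0,-0.044,0.135],-1.8,255],[[0,-0.044,0.153],-1.8,255],[[0,-0.044,0.161],-1.8,255],[[0,-0.044,0.161],-1.8,255],[[0,-0.044,0.161],-1.8,255]]'
python3 - <<'E'
from ov import *
goto(496.6,72.1,172,P["hook"][2])
for n,r in(("scene",(240,150,110,90)),("top",(260,170,100,70))):
    im=arm.snapshot(n);cv2.imwrite(f"pics/{n}4.png",im[:,:,::-1]);draw(im[:,:,::-1].copy(),n,{"hook":P["hook"]},r,6,f"pics/{n}4z.png")
E
```

```text
t: 5.6
tcp_pos: [402.8, 94.8, 172.2]
tool_rot: [[-0.0, 0.974, -0.228], [0.0, -0.228, -0.974], [-1.0, -0.0, -0.0]]
force: [-0.5, 0.8, -1.5]
grip_width: 10.9
t 5.6 tcp [402.8  94.8 172.2] yaw -13.2 f [-0.5  0.8 -1.5] w 10.9 j [-0.05  0.13  1.89  0.    1.12  0.18]
shift [0.0001 0.0965 0.0006] turn 0.1
```

View pics/scene4z.png

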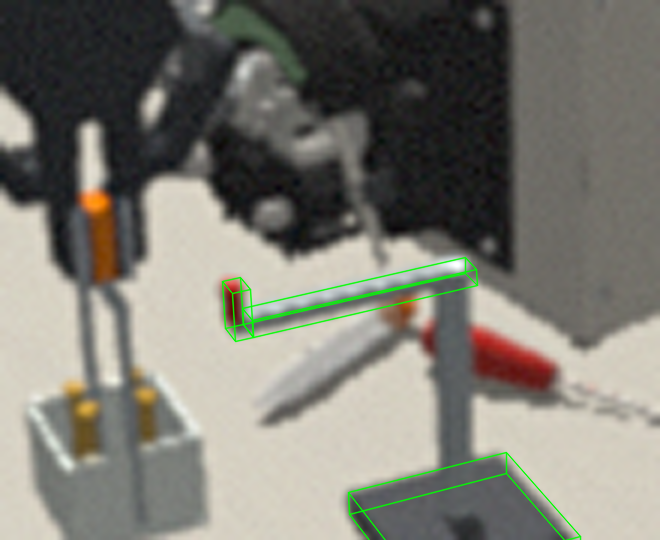

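View pics/top4z.png

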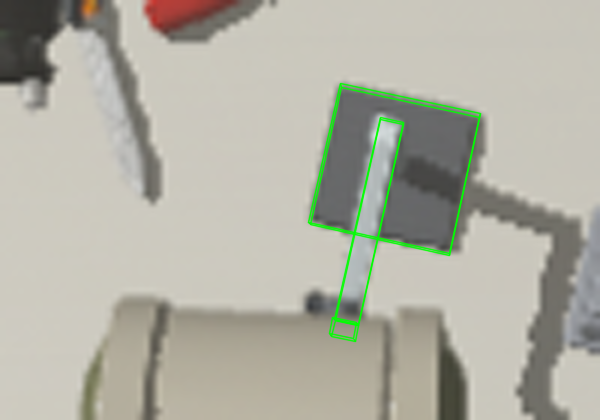

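```bash
python3 -m creep '[[[0,0.005,-0.003],0,255],[[0,0.015,-0.004],0,255],[[0,0.028,-0.004],0,255],[[0,0.042,-0.004],0,255],[[0,0.056,-0.004],0,255],[[0,0.07,-0.004],0,255],[[0,0.084,-0.004],0,255],[[0,0.092,-0.004],0,255],[[0,0.095,-0.004],0,255],[[0,0.095,-0.004],0,255]]'
python3 - <<'E'
from ov import *
goto(497,76,146,P["hook"][2])
for n,r in(("scene",(240,150,110,90)),):
    im=arm.snapshot(n);cv2.imwrite(f"pics/{n}5.png",im[:,:,::-1]);draw(im[:,:,::-1].copy(),n,{},r,6,f"pics/{n}5z.png")
E
```

```text
t: 6.95
tcp_pos: [496.1, 76.5, 172.2]
tool_rot: [[-0.0, 0.973, -0.229], [0.0, -0.229, -0.973], [-1.0, -0.0, 0.0]]
force: [0.1, 0.9, -2.6]
grip_width: 11.0
t 6.95 tcp [496.1  76.5 172.2] yaw -13.2 f [ 0.1  0.9 -2.6] w 11.0 j [-0.08  0.32  1.65  0.    1.17  0.15]
shift [0.0262 0.001  0.0003] turn 0.0
```

View pics/scene5z.png

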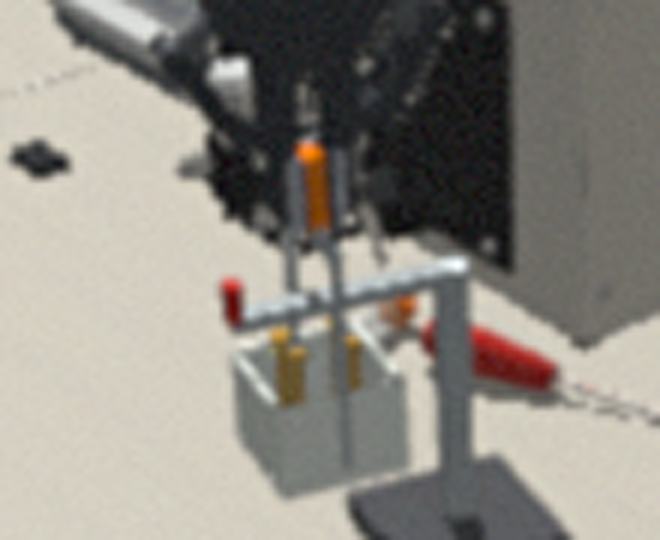

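```bash
python3 -m creep '[[[0.005,0,0],0,255],[[0.012,0,0],0,255],[[0.018,0,0],0,255],[[0.022,0,0],0,255],[[0.024,0,0],0,255],[[0.025,0,0],0,255],[[0.025,0,0],0,255]]'
```

```text
t: 7.88
tcp_pos: [496.3, 76.4, 147.4]
tool_rot: [[0.0, 0.973, -0.229], [-0.0, -0.229, -0.973], [-1.0, 0.0, 0.0]]
force: [-0.2, 0.1, -1.5]
grip_width: 11.3
```

```bash
python3 -m creep '[[[0.001,0,0],0,255],[[0.002,0,0],0,255],[[0.002,0,0],0,255]]';python3 -m creep '[[[0.001,0,0],0,255],[[0.001,0,0],0,255],[[0.001,0,0],0,255]]'
```

```text
t: 8.25
tcp_pos: [496.4, 76.4, 145.9]
tool_rot: [[0.001, 0.973, -0.229], [-0.0, -0.229, -0.973], [-1.0, 0.001, -0.0]]
force: [-2.9, 0.3, 5.1]
grip_width: 11.4
t: 8.62
tcp_pos: [496.4, 76.4, 145.7]
tool_rot: [[0.001, 0.973, -0.229], [-0.0, -0.229, -0.973], [-1.0, 0.001, -0.0]]
force: [-4.9, -0.2, 13.0]
grip_width: 11.3
```

```bash
python3 -m creep '[[[-0.001,0,0],0,255],[[-0.001,0,0],0,235],[[-0.001,0,0],0,215],[[-0.001,0,0],0,200],[[-0.001,0,0],0,190],[[-0.001,0,0],0,190],[[-0.001,0,0],0,190],[[-0.001,0,0],0,190]]'
python3 - <<'E'
from ov import *
for n,r in(("scene",(240,150,110,90)),):
    im=arm.snapshot(n);cv2.imwrite(f"pics/{n}6.png",im[:,:,::-1]);draw(im[:,:,::-1].copy(),n,{},r,6,f"pics/{n}6z.png")
E
```

```text
t: 9.62
tcp_pos: [496.2, 76.4, 145.3]
tool_rot: [[-0.0, 0.973, -0.229], [-0.0, -0.229, -0.973], [-1.0, -0.0, 0.0]]
force: [-0.3, 0.3, -0.9]
grip_width: 21.6
```

View pics/scene6z.png

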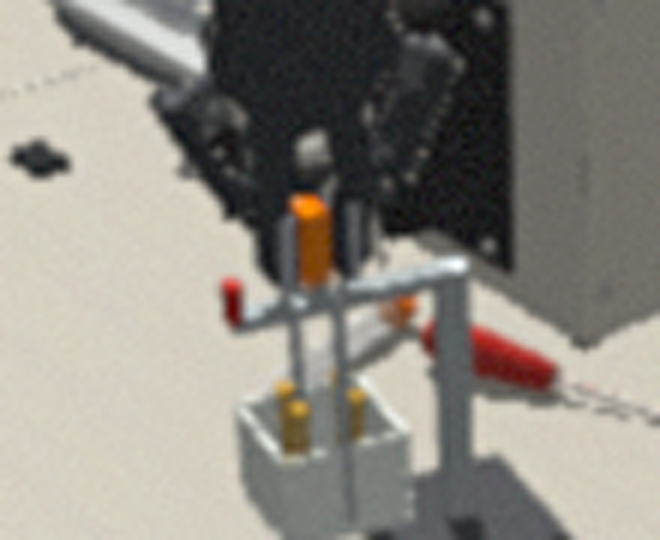

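```bash
python3 -m creep '[[[0,-0.002,0],0,170],[[0,-0.003,0],0,165],[[0,-0.003,0],0,165],[[-0.004,-0.003,0],0,165],[[-0.012,-0.003,0],0,165],[[-0.024,-0.003,0],0,165],[[-0.04,-0.003,0],0,165],[[-0.06,-0.003,0],0,160],[[-0.08,-0.003,0],0,150],[[-0.09,-0.003,0],0,140],[[-0.09,-0.003,0],0,120]]'
python3 - <<'E'
from ov import *
p=P["leaf"];goto(p[0],p[1],235,p[2])
for n,r in(("scene",(240,120,110,120)),):
    im=arm.snapshot(n);cv2.imwrite(f"pics/{n}7.png",im[:,:,::-1]);draw(im[:,:,::-1].copy(),n,{},r,5,f"pics/{n}7z.png")
E
```

```text
t: 11.05
tcp_pos: [493.4, 77.1, 235.9]
tool_rot: [[0.001, 0.973, -0.229], [-0.0, -0.229, -0.973], [-1.0, 0.001, -0.0]]
force: [-0.3, -0.1, -0.8]
grip_width: 45.0
t 11.05 tcp [493.4  77.1 235.9] yaw -13.2 f [-0.3 -0.1 -0.8] w 45.0 j [-0.08  0.25  1.57 -0.    1.32  0.15]
shift [0.0009 0.0575 0.3729] turn -15.9
```

View pics/scene7z.png

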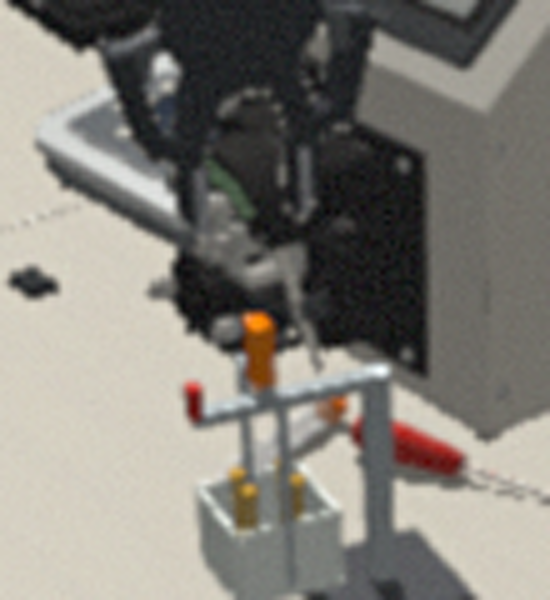

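```bash
python3 -m creep '[[[0,0.002,0.012],0,120],[[0,0.007,0.045],-2,120],[[0,0.013,0.085],-3.5,120],[[0,0.02,0.13],-5,120],[[0,0.028,0.175],-7,120],[[0,0.035,0.22],-9,120],[[0,0.042,0.265],-11,120],[[0,0.049,0.31],-13,120],[[0,0.055,0.35],-15,120],[[0,0.057,0.368],-15.9,120],[[0,0.0575,0.373],-15.9,120],[[0,0.0575,0.373],-15.9,120]]'
python3 - <<'E'
from ov import *
p=P["leaf"];goto(p[0],p[1],110,p[2])
P.pop("stand")
for n,r in(("scene",(330,210,110,120)),("top",(380,160,120,90))):
    im=arm.snapshot(n);cv2.imwrite(f"pics/{n}8.png",im[:,:,::-1]);draw(im[:,:,::-1].copy(),n,{},r,5,f"pics/{n}8z.png")
E
```

```text
t: 12.6
tcp_pos: [463.6, -299.0, 235.0]
tool_rot: [[-0.0, 0.999, 0.046], [0.001, 0.046, -0.999], [-1.0, -0.0, -0.001]]
force: [-0.2, -0.3, 0.1]
grip_width: 44.9
t 12.6 tcp [ 463.6 -299.   235. ] yaw 2.6 f [-0.2 -0.3  0.1] w 44.9 j [-0.79  0.37  1.41  0.    1.36 -0.83]
shift [0.125  0.0005 0.0002] turn 0.0
```

View pics/scene8z.png

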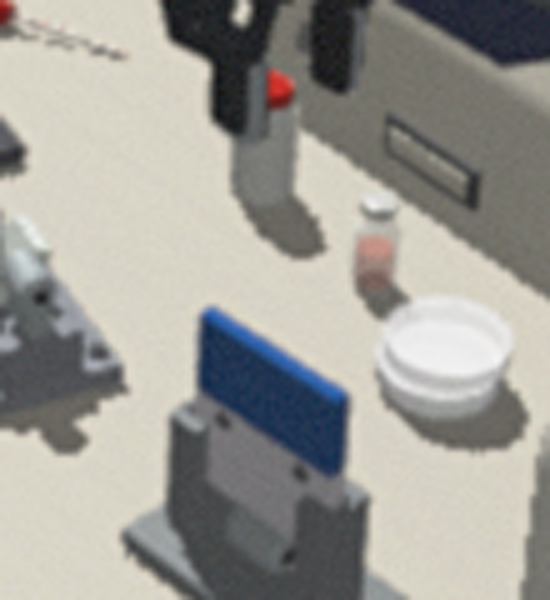

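View pics/top8z.png

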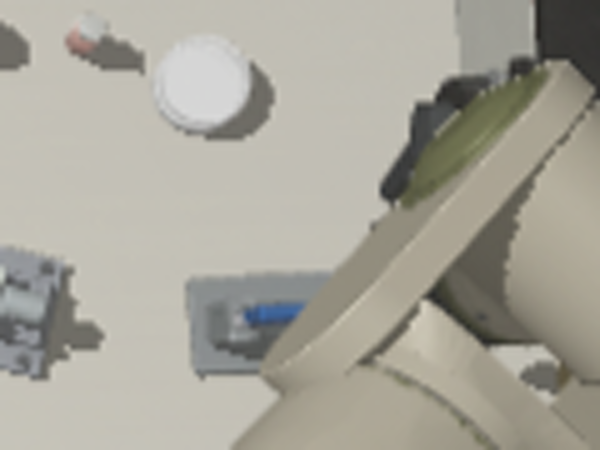

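View pics/scene8.png

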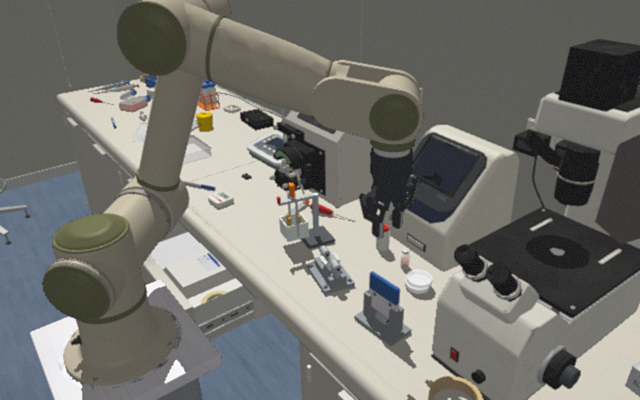

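View pics/top8.png

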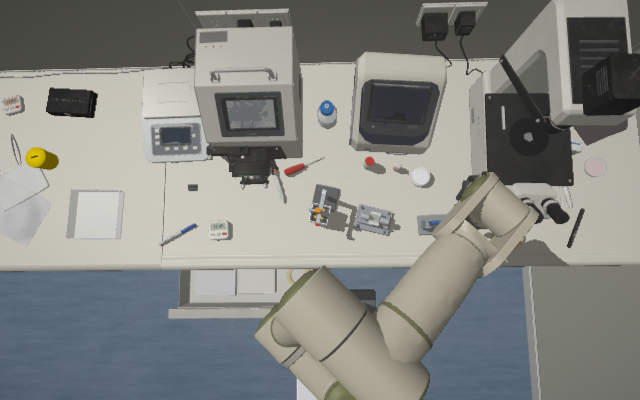

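```bash
python3 -m creep '[[[0.01,0,0],0,120],[[0.035,0,0],0,120],[[0.065,0,0],0,120],[[0.095,0,0],0,120],[[0.12,0,0],0,120],[[0.136,0,0],0,120],[[0.143,0,0],0,120],[[0.144,0,0],0,120],[[0.144,0,0],0,120]]'
python3 - <<'E'
from ov import *
p=P["leaf"];goto(p[0],p[1],89,p[2])
for n,r in(("scene",(330,240,110,100)),("top",(400,190,80,60))):
    im=arm.snapshot(n);cv2.imwrite(f"pics/{n}9.png",im[:,:,::-1]);draw(im[:,:,::-1].copy(),n,{},r,6,f"pics/{n}9z.png")
E
```

```text
t: 13.82
tcp_pos: [464.1, -299.4, 92.0]
tool_rot: [[0.001, 0.999, 0.046], [-0.001, 0.046, -0.999], [-1.0, 0.001, 0.001]]
force: [-0.0, 0.2, -0.2]
grip_width: 45.1
t 13.825 tcp [ 464.1 -299.4   92. ] yaw 2.7 f [-0.   0.2 -0.2] w 45.1 j [-0.78  0.52  1.59  0.    1.04 -0.83]
shift [ 0.003  -0.0001 -0.0003] turn 0.0
```

View pics/scene9z.png

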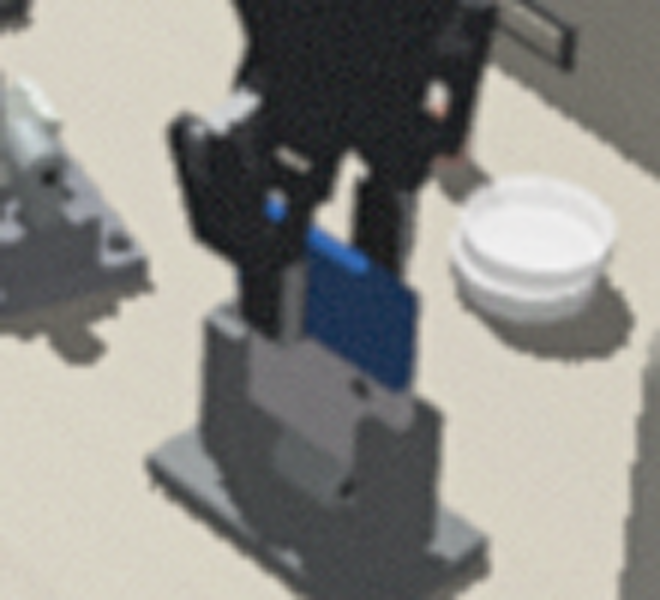

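View pics/top9z.png

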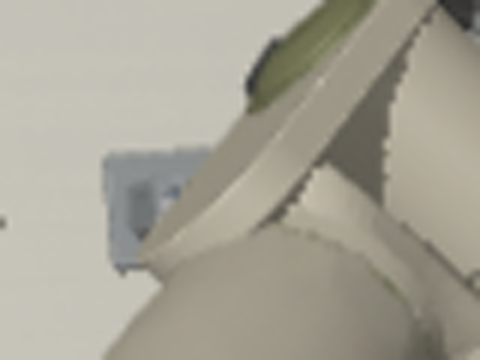

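```bash
python3 -m creep '[[[0.002,0,0],0,140],[[0.003,0,0],0,165],[[0.003,0,0],0,180],[[0.003,0,0],0,190],[[0.003,0,0],0,190],[[0.003,0,0],0,190]]' 30
python3 - <<'E'
from ov import *
p=P["leaf"];goto(p[0],p[1],89,p[2])
for n,r in(("scene",(330,240,110,100)),):
    im=arm.snapshot(n);cv2.imwrite(f"pics/{n}10.png",im[:,:,::-1]);draw(im[:,:,::-1].copy(),n,{},r,6,f"pics/{n}10z.png")
E
```

```text
t: 14.68
tcp_pos: [463.8, -299.1, 88.3]
tool_rot: [[-0.0, 0.999, 0.046], [0.0, 0.046, -0.999], [-1.0, -0.0, -0.0]]
force: [0.1, -0.2, -0.1]
grip_width: 21.9
t 14.675 tcp [ 463.8 -299.1   88.3] yaw 2.7 f [ 0.1 -0.2 -0.1] w 21.9 j [-0.79  0.52  1.59 -0.    1.03 -0.83]
shift [-0.0007  0.0002 -0.0001] turn 0.0
```

View pics/scene10z.png

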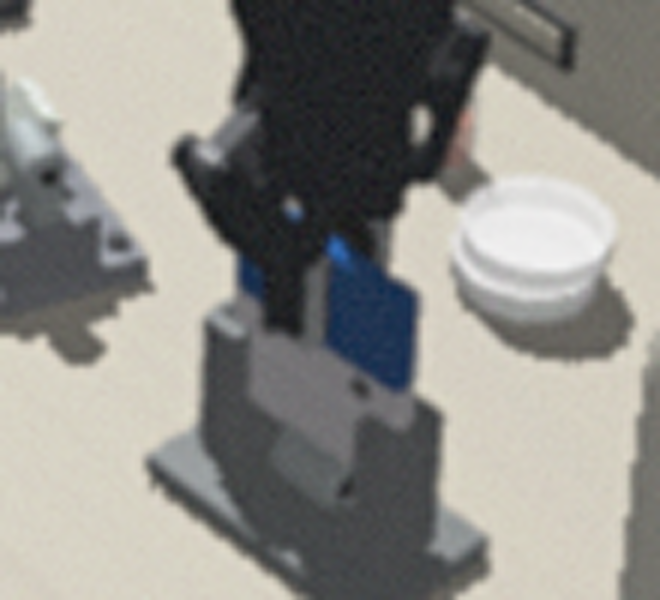

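```bash
python3 -m creep '[[[0,0,0],0,200],[[0,0,0],0,205],[[0,0,0],0,205]]';python3 -m creep '[[[0,0,0],0,210],[[0,0,0],0,213],[[0,0,0],0,213]]'
```

```text
t: 15.1
tcp_pos: [463.8, -299.1, 88.3]
tool_rot: [[0.0, 0.999, 0.046], [-0.0, 0.046, -0.999], [-1.0, 0.0, 0.0]]
force: [0.4, -1.2, -0.2]
grip_width: 16.8
t: 15.48
tcp_pos: [463.8, -299.1, 88.3]
tool_rot: [[0.0, 0.999, 0.046], [-0.0, 0.046, -0.999], [-1.0, 0.0, 0.0]]
force: [0.8, 0.4, 0.3]
grip_width: 14.0
```

```bash
python3 -m creep '[[[0,0,0],0,218],[[0,0,0],0,220],[[0,0,0],0,222],[[0,0,0],0,222]]';python3 -m creep '[[[0,0,0],0,226],[[0,0,0],0,230],[[0,0,0],0,230]]'
```

```text
t: 15.98
tcp_pos: [463.8, -299.1, 88.3]
tool_rot: [[-0.0, 0.999, 0.046], [0.0, 0.046, -0.999], [-1.0, -0.0, -0.0]]
force: [-1.3, 0.2, 0.8]
grip_width: 11.4
t: 16.35
tcp_pos: [463.8, -299.1, 88.4]
tool_rot: [[-0.0, 0.999, 0.046], [-0.0, 0.046, -0.999], [-1.0, -0.0, 0.0]]
force: [-0.9, 0.0, 0.8]
grip_width: 9.9
```

```bash
python3 -m creep '[[[0,0,0],0,255],[[0,0,0],0,255],[[0,0,0],0,255],[[0,0,0],0,255],[[-0.001,0,0],0,255],[[-0.002,0,0],0,255],[[-0.002,0,0],0,255]]' 80; python3 -m creep '[[[-0.003,0,0],0,255],[[-0.01,0,0],0,255],[[-0.018,0,0],0,255],[[-0.018,0,0],0,255]]'
```

```text
t: 17.23
tcp_pos: [463.7, -299.0, 90.0]
tool_rot: [[-0.0, 0.999, 0.046], [0.0, 0.046, -0.999], [-1.0, -0.0, -0.0]]
force: [-1.4, 1.0, -2.4]
grip_width: 8.5
t: 17.73
tcp_pos: [463.9, -299.3, 109.1]
tool_rot: [[0.0, 0.999, 0.046], [-0.001, 0.046, -0.999], [-1.0, 0.0, 0.001]]
force: [-1.4, -0.4, -1.3]
grip_width: 9.3
```

```bash
python3 -m creep '[[[-0.015,0,0],0,255],[[-0.035,0,0],0,255],[[-0.052,0,0],0,255],[[-0.056,0,0],0,255],[[-0.056,0,0],0,255]]'
python3 - <<'E'
from h import *
p=P["jamb"];goto(p[0],p[1],165,p[2])
E
```

```text
t: 18.35
tcp_pos: [463.9, -299.1, 164.4]
tool_rot: [[0.0, 0.999, 0.046], [-0.0, 0.046, -0.999], [-1.0, 0.0, 0.0]]
force: [-0.6, -0.8, -2.7]
grip_width: 9.0
t 18.35 tcp [ 463.9 -299.1  164.4] yaw 2.7 f [-0.6 -0.8 -2.7] w 9.0 j [-0.79  0.43  1.51  0.    1.2  -0.83]
shift [-0.0007  0.0259 -0.1992] turn 17.3
```

```bash
python3 -m creep '[[[0,0.001,-0.01],1,255],[[0,0.004,-0.03],3,255],[[0,0.007,-0.055],5,255],[[0,0.011,-0.085],7.5,255],[[0,0.015,-0.115],10,255],[[0,0.019,-0.145],12.5,255],[[0,0.023,-0.175],15,255],[[0,0.025,-0.192],16.7,255],[[0,0.026,-0.199],17.3,255],[[0,0.026,-0.199],17.3,255],[[0,0.026,-0.199],17.3,255]]'
python3 - <<'E'
from ov import *
p=P["jamb"];goto(p[0],p[1],165,p[2])
for n,r in(("scene",(290,190,110,110)),("top",(340,180,90,70))):
    im=arm.snapshot(n);cv2.imwrite(f"pics/{n}11.png",im[:,:,::-1]);draw(im[:,:,::-1].copy(),n,{},r,5 if n=="scene" else 6,f"pics/{n}11z.png")
E
```

```text
t: 19.73
tcp_pos: [480.5, -99.7, 164.2]
tool_rot: [[-0.0, 0.967, -0.253], [-0.0, -0.253, -0.967], [-1.0, -0.0, 0.0]]
force: [-0.6, -0.4, -2.6]
grip_width: 9.2
t 19.725 tcp [480.5 -99.7 164.2] yaw -14.7 f [-0.6 -0.4 -2.6] w 9.2 j [-0.44  0.3   1.7  -0.    1.14 -0.19]
shift [-0.0008 -0.0002 -0.0006] turn -0.0
```

View pics/scene11z.png

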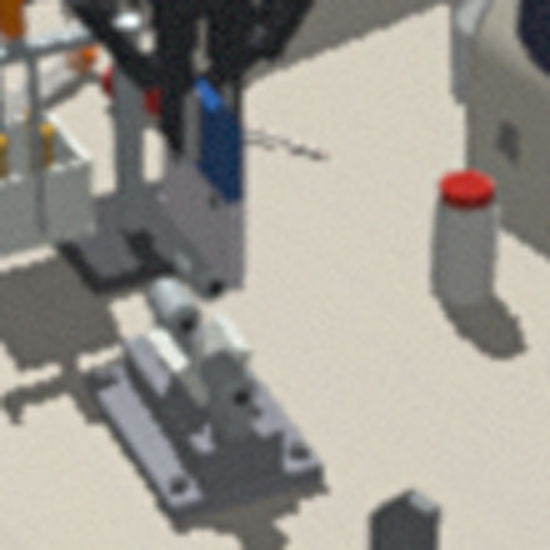

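View pics/top11z.png

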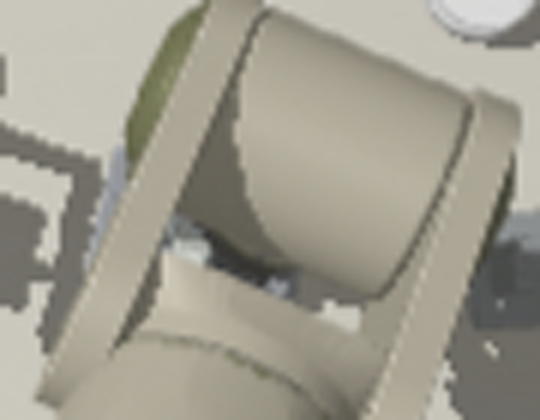

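```bash
cat >> ov.py <<'E'
t=np.linspace(0,2*np.pi,25)
def cyl(r,ys):
    L=[]
    for y in ys:
        c=np.c_[r*np.cos(t),0*t+y,r*np.sin(t)]
        L+=[(a,b) for a,b in zip(c[:-1],c[1:])]
    return L
def sh(L,z): return [(np.array(a)+[0,0,z],np.array(b)+[0,0,z]) for a,b in L]
M["jamb"]=box(-40,40,-58,58,0,10)+sh(cyl(10,[17,-17]),55)+sh(cyl(7,[46,-46]),55)
LF=box(-5,5,-40,40,58,100)+box(-4,4,-40,40,13,58)+cyl(7,[-15,15])+cyl(10,[-12,12])
E
python3 - <<'E'
from ov import *
s=arm.read_state();R=s["tool_rot"];x,y,z=s["tcp_pos"]
M["leaf"]=sh(LF,z-65.4);
draw(cv2.imread("pics/scene11.png"),"scene",{"leaf":[x,y,np.arctan2(R[1,1],R[0,1])],"jamb":P["jamb"]},(305,200,75,95),6,"pics/o11.png")
E
```

```text
(no output)
```

View pics/o11.png

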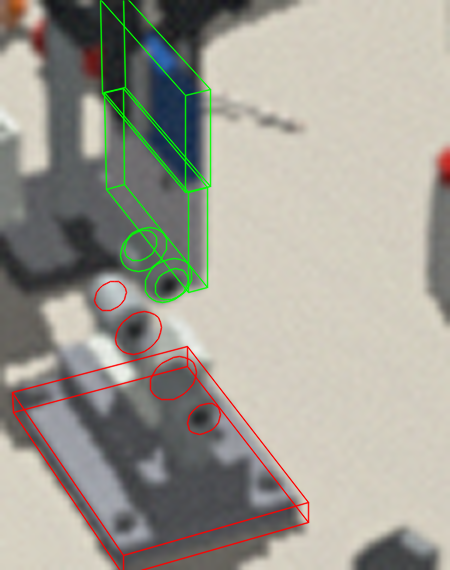

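Run:
```python
from ov import *
a=cv2.imread("pics/scene11.png")[235:285,310:360]
cv2.imwrite("pics/z11.png",cv2.resize(a,None,fx=11,fy=11,interpolation=cv2.INTER_CUBIC))
s=arm.read_state();R=s["tool_rot"];x,y,z=s["tcp_pos"];p=[x,y,np.arctan2(R[1,1],R[0,1])]
f=lambda pp,L:((proj("scene",W(pp,L))-[310,235]+.5)*11-.5).round().tolist()
print("leafhole near",f(p,[0,-15,z-65.4]),"plate bottom corner",f(p,[[-4,-40,z-65.4+13],[4,-40,z-65.4+13]]),"knuckle ends")
print("fixed far inner hole",f(P["jamb"],[0,17,55]),"V tops",f(P["jamb"],[[-14,-17,60],[-14,17,60],[14,-17,60],[14,17,60]]))
print("d/dx,dy,dz px*11",[np.subtract(f(P["jamb"],e),f(P["jamb"],[0,0,55])).tolist() for e in([10,0,55],[0,10,55],[0,0,65])])
```

```text
leafhole near [[259.0, 136.0]] plate bottom corner [[291.0, 151.0], [326.0, 142.0]] knuckle ends
fixed far inner hole [[199.0, 225.0]] V tops [[202.0, 305.0], [140.0, 222.0], [321.0, 274.0], [257.0, 192.0]]
d/dx,dy,dz px*11 [[[42.0, -11.0]], [[-18.0, -24.0]], [[0.0, -37.0]]]
```

View pics/z11.png

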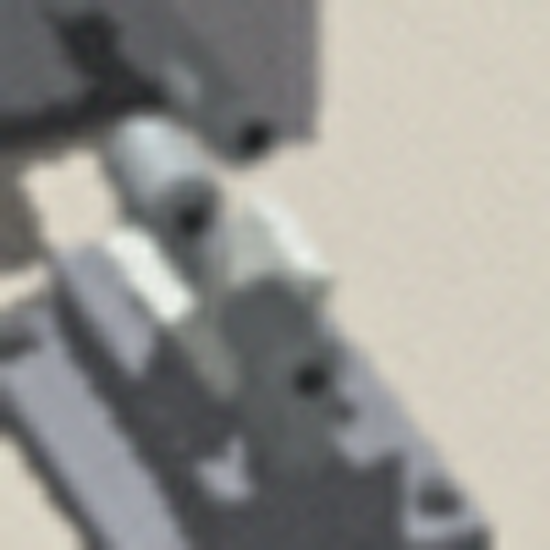

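```bash
python3 -m creep '[[[0.004,0.0005,-0.002],0,255],[[0.01,0.0005,-0.0025],0,255],[[0.016,0.0005,-0.0025],0,255],[[0.02,0.0005,-0.0025],0,255],[[0.021,0.0005,-0.0025],0,255],[[0.021,0.0005,-0.0025],0,255]]'
python3 - <<'E'
from ov import *
im=arm.snapshot("scene")[:,:,::-1];cv2.imwrite("pics/scene12.png",im)
a=im[235:285,310:360]
cv2.imwrite("pics/z12.png",cv2.resize(a,None,fx=11,fy=11,interpolation=cv2.INTER_CUBIC))
s=arm.read_state();R=s["tool_rot"];x,y,z=s["tcp_pos"];p=[x,y,np.arctan2(R[1,1],R[0,1])]
f=lambda pp,L:((proj("scene",W(pp,L))-[310,235]+.5)*11-.5).round().tolist()
print("leafhole near",f(p,[0,-15,z-65.4]));print(p)
E
```

```text
t: 20.58
tcp_pos: [481.7, -96.9, 143.3]
tool_rot: [[0.0, 0.968, -0.253], [-0.0, -0.253, -0.968], [-1.0, 0.0, 0.0]]
force: [0.9, 0.1, -1.7]
grip_width: 9.0
leafhole near [[256.0, 209.0]]
[np.float64(481.7665209119155), np.float64(-96.8892077518252), np.float64(-0.255486650724254)]
```

View pics/z12.png

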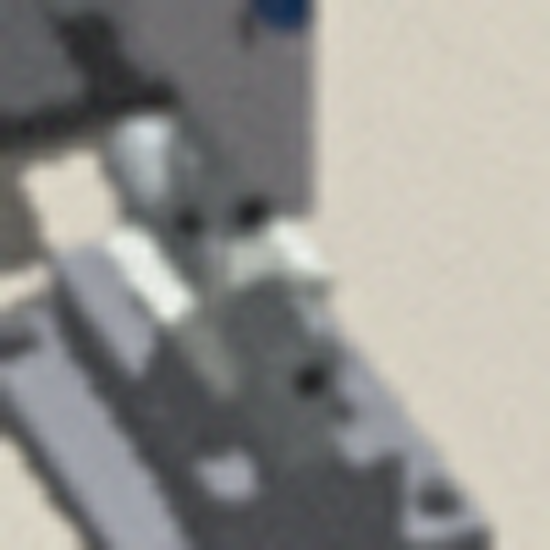

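```bash
python3 -m creep '[[[0.004,0,0],0,255],[[0.008,0,0],0,255],[[0.011,0,0],0,255],[[0.013,0,0],0,255],[[0.013,0,0],0,255]]'; python3 -m creep '[[[0.002,0,0],0,255],[[0.004,0,0],0,255],[[0.005,0,0],0,255],[[0.005,0,0],0,255]]'
```

```text
t: 21.25
tcp_pos: [481.6, -96.8, 130.2]
tool_rot: [[-0.0, 0.968, -0.253], [0.0, -0.253, -0.968], [-1.0, -0.0, -0.0]]
force: [-0.3, 0.1, -2.8]
grip_width: 9.2
t: 21.75
tcp_pos: [481.7, -96.8, 125.2]
tool_rot: [[-0.0, 0.968, -0.253], [0.0, -0.253, -0.968], [-1.0, -0.0, -0.0]]
force: [0.6, -0.3, -1.7]
grip_width: 8.8
```

```bash
python3 -m creep '[[[0.001,0,0],0,255],[[0.002,0,0],0,255],[[0.002,0,0],0,255]]'; python3 -m creep '[[[0.001,0,0],0,255],[[0.0015,0,0],0,255],[[0.0015,0,0],0,255]]'
```

```text
t: 22.12
tcp_pos: [481.6, -96.8, 123.2]
tool_rot: [[-0.0, 0.968, -0.253], [0.0, -0.253, -0.968], [-1.0, -0.0, 0.0]]
force: [0.3, -0.1, -1.8]
grip_width: 9.2
t: 22.5
tcp_pos: [481.7, -96.8, 121.8]
tool_rot: [[-0.0, 0.968, -0.253], [0.0, -0.253, -0.968], [-1.0, -0.0, -0.0]]
force: [0.8, 0.1, -2.8]
grip_width: 8.6
```

```bash
python3 -m creep '[[[0.0005,0,0],0,255],[[0.001,0,0],0,255],[[0.001,0,0],0,255]]'; python3 -m creep '[[[0.0005,0,0],0,255],[[0.0008,0,0],0,255],[[0.0008,0,0],0,255]]'
```

```text
t: 22.88
tcp_pos: [481.6, -96.8, 120.9]
tool_rot: [[-0.0, 0.968, -0.253], [0.0, -0.253, -0.968], [-1.0, -0.0, 0.0]]
force: [-1.6, 0.4, 2.6]
grip_width: 9.2
t: 23.25
tcp_pos: [481.6, -96.8, 120.6]
tool_rot: [[-0.0, 0.968, -0.253], [-0.0, -0.253, -0.968], [-1.0, -0.0, 0.0]]
force: [-5.2, 0.9, 8.1]
grip_width: 8.9
```

```bash
python3 -m creep '[[[0.0,-0.0005,0],0,255],[[0.0,-0.001,0],0,255],[[0.0,-0.001,0],0,255]]'
```

```text
t: 23.62
tcp_pos: [481.0, -96.7, 120.2]
tool_rot: [[0.001, 0.968, -0.253], [-0.0, -0.253, -0.968], [-1.0, 0.001, 0.0]]
force: [-1.8, 0.6, 4.9]
grip_width: 8.8
```

```bash
python3 -m creep '[[[0.0003,-0.0003,0],0,255],[[0.0006,-0.0005,0],0,255],[[0.0006,-0.0005,0],0,255]]'
python3 - <<'E'
from ov import *
im=arm.snapshot("scene")[:,:,::-1];cv2.imwrite("pics/scene13.png",im)
a=im[235:285,310:360]
cv2.imwrite("pics/z13.png",cv2.resize(a,None,fx=11,fy=11,interpolation=cv2.INTER_CUBIC))
cv2.imwrite("pics/z13b.png",cv2.resize(im[170:290,260:370],None,fx=5,fy=5,interpolation=cv2.INTER_CUBIC))
s=arm.read_state();R=s["tool_rot"];x,y,z=s["tcp_pos"];p=[x,y,np.arctan2(R[1,1],R[0,1])]
print(p,z,s["force"],s["moment"])
E
```

```text
t: 24.0
tcp_pos: [480.9, -96.7, 120.1]
tool_rot: [[0.002, 0.968, -0.253], [-0.001, -0.253, -0.968], [-1.0, 0.002, 0.0]]
force: [-1.1, 0.4, 9.5]
grip_width: 9.1
[np.float64(480.88691750798836), np.float64(-96.70872204251049), np.float64(-0.2555628813617818)] 120.15139679646353 [-1.39199576  0.32174137  8.31524742] [ 0.18890947  0.23960317 -0.05944157]
```

View pics/z13.png

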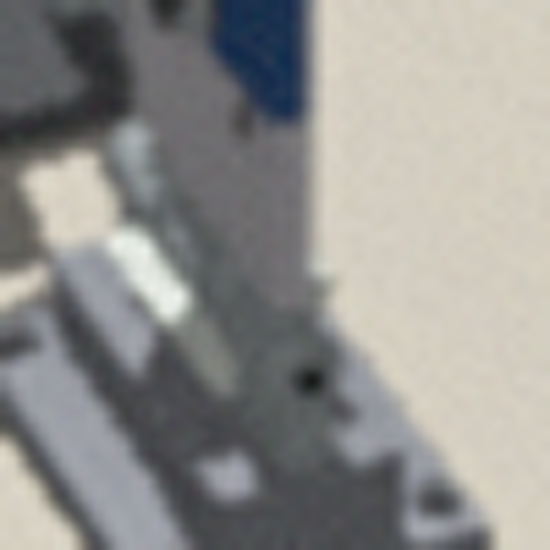

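View pics/z13b.png

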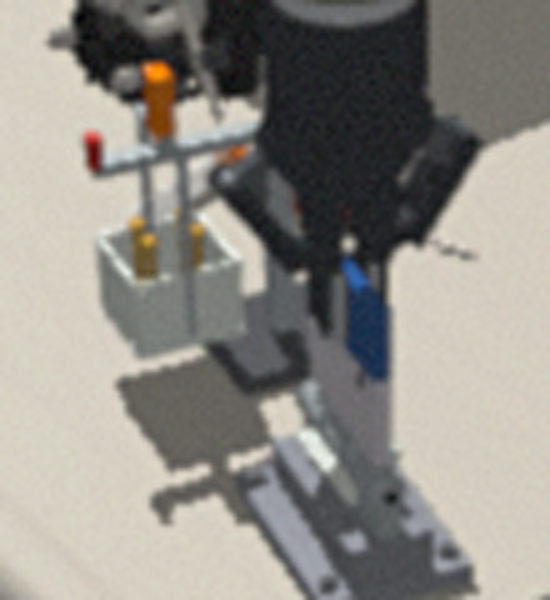

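```bash
python3 -m creep '[[[0.0005,0,0],0,255],[[0.0005,0,0],0,255],[[0.0005,0,0],0,255],[[0.0005,0,0],0,255]]'
```

```text
t: 24.55
tcp_pos: [481.0, -96.7, 120.1]
tool_rot: [[0.002, 0.968, -0.253], [-0.001, -0.253, -0.968], [-1.0, 0.003, 0.0]]
force: [-2.5, 1.7, 13.8]
grip_width: 8.7
```

```bash
python3 -m creep '[[[-0.0005,0,0],0,255],[[-0.0005,0,0],0,255],[[-0.0005,0,0],0,255],[[-0.0005,0,0],0,255]]'
python3 - <<'E'
from h import *
s=arm.read_state();print(s["t"],s["tcp_pos"],s["force"],s["grip_width"])
im=arm.snapshot("top");cv2.imwrite("pics/top14.png",im[:,:,::-1])
arm.finish_job()
E
```

```text
t: 25.05
tcp_pos: [480.9, -96.7, 120.1]
tool_rot: [[0.002, 0.968, -0.253], [-0.001, -0.253, -0.968], [-1.0, 0.002, 0.0]]
force: [-1.0, 0.3, 8.7]
grip_width: 9.0
25.05 [480.89491302 -96.70430056 120.14161937] [-0.97953626  0.33144048  8.66517107] 9.026215780679319
the job is handed in; nothing more can be done
```

I hung the caddy by its bar on the hook prong and let go. I then lifted the leaf out of its stand and lowered it into the V saddle on the jamb block. I handed the job in at about 25 s of the 48 s, with the leaf still gripped and pressed down. The hand-in reports no verdict.

**Caddy:** The last picture shows it hanging upright on the prong, inside the red lip and clear of the gripper.

**Leaf:**
- **Position:** Going by the tool height, the hole was about 0.3 mm below the 55 mm axis. In the last picture where its near hole was visible, the leaf lined up with the fixed knuckles to within about 1 mm; once seated, that hole was hidden.
- **Seating:** Pressing 0.5 mm further raised the force by 4–5 N without lowering the tool, so it was firmly home. I then backed off that 0.5 mm.
- **Force:** The upward reaction was 8.7 N, roughly 11 N with the leaf's weight, and sideways forces were about 1 N or less. The grip force was set to 80 N and the fingers stood 9.0 mm apart.

**Checks that disagreed:**
- **Position along the hole axis:** My first estimates differed by up to 4 mm. I used a middle value, and the knuckle entered the gap without sideways resistance.
- **First contact:** The leaf first touched the +x wall of the saddle, so I moved it about 1.5 mm in –x to centre it.
- **Bottle, vial and timer:** I did not measure their positions at the end. I never brought the gripper down near them.

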